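Show the cast rider to the inspection camera

TASK

Pick the rider with the raised arm out of the bunch of metal cyclists on the board, leaving the crouched riders standing where they are, and hold it up in the air in front of the inspection camera without knocking the camera: the middle of its trunk in the middle of the picture and 15 cm from the lens, its left side turned squarely to the downward-looking lens and the rider upright in the picture, heading left. Finish while still holding it there, motionless in the gripper.

Things in the scene. Friction and masses are not known exactly. Their poses are not given: they have to be found in the camera images.
- rider: Grey metal cyclist, 0.11-0.21 kg, loose on the board among four crouched ones (about 60-80 mm apart side by side, heading alike within 0.5 rad). Only it sits upright, one arm raised up and forward; 120 mm high to the fist. Origin: centre of underside of its base (88 x 32 x 4 mm); x to front wheel, y to its left, z up. Bicycle 6 mm thick, 100 long, to z 40 mm; legs within 29 mm width, to z 58.
- rider_mid (a point): Middle of the trunk, the point to bring before the lens: (-6, 0, 65) mm in the rider's frame; axes as the rider's. The upright trunk is the place to grip: 20 mm wide in y, x -17 to +5 mm, z 50 to 88 mm. The free hand's arm runs from the left shoulder down to the handlebar (z 51, x 21 mm, 30 mm wide), within y 14 mm.
- rider_head (a point): Middle of the head (17 mm ball), at (-3, 0, 97) mm in the rider's frame; its top is at z 106 mm. The raised arm, 9 mm thick, lies in the middle plane (y 0), from the front of the shoulder to the fist at x 26, z 120 mm.
- rider_hub (a point): Hub of the front wheel, at (30, 0, 24.5) mm in the rider's frame.
- board: Plywood board, 260 x 300 mm (x, y), 12 mm thick, fixed on the table; all five riders stand on it. Origin: on the table under the board, 100 mm from the board's centre towards its far (+x) edge; z up. Board and camera stand one to the robot's left, one to its right, either way round.
- camera: Inspection camera on a stand fixed to the table: grey round foot (110 mm across, 18 high) and 18 mm rod to z 345 mm, both at x +30 mm. On a stiff level hinge along y at x 0, z 300 mm sits the head: 46 mm black cube, flat white ring light of 60 mm diameter round the lens. Origin: on the table under the hinge. The lens looks to -x, tipped down 0.12 to 0.5 rad, differing from run to run.
- lens (a point): Middle of the lens's front glass, at the centre of the ring light's face, 50 mm in front of the hinge. Axes include the downward tip: the lens looks along -x; y is level, to the right in its picture; z is up in its picture.
- focus (a point): Point in the air on the lens's line of sight, 150 mm in front of the front glass (200 mm from the hinge). Axes as lens: +x points back to the lens, y right and z up in its picture.
- crouched1: A crouched rider (bystander): bicycle, base and grey metal as the rider's, but bent low over the handlebar, both hands on it, 88 mm high. Origin: centre of the base's underside; x to its front wheel, y to its left, z up. Loose on the board; leave it standing where it is.
- crouched2: A crouched rider (bystander): bicycle, base and grey metal as the rider's, but bent low over the handlebar, both hands on it, 88 mm high. Origin: centre of the base's underside; x to its front wheel, y to its left, z up. Loose on the board; leave it standing where it is.
- crouched3: A crouched rider (bystander): bicycle, base and grey metal as the rider's, but bent low over the handlebar, both hands on it, 88 mm high. Origin: centre of the base's underside; x to its front wheel, y to its left, z up. Loose on the board; leave it standing where it is.
- crouched4: A crouched rider (bystander): bicycle, base and grey metal as the rider's, but bent low over the handlebar, both hands on it, 88 mm high. Origin: centre of the base's underside; x to its front wheel, y to its left, z up. Loose on the board; leave it standing where it is.

How it is judged:
By the outcome, as a careful person would: the job done as asked, in the order asked, and still so for the second after the job is handed in, while the arm keeps its last pose, push and grip.
It also fails if it takes over 43 s, if anything falls off the work surface, if the arm or the gripper's body presses on something with over 40 N, if the wrist force passes 120 N, or if a joint passes its speed limit or range.

ROBOT

A 6-joint arm with a two-finger parallel gripper is mounted at the origin on the work surface. World frame = base frame: x ahead of the robot, y to its left, z up, the work surface at z = 0. Lengths are in m, angles in degrees, forces in N, time in s.
With the tool pointing down it reaches from about 0.3 to 0.775 m from the base axis. Payload 14.6 kg.
Tool frame: the origin (TCP) lies midway between the tips of the shut fingers; the grasp point (between the pads) lies 19 mm behind it; z points along the fingers, y is the line along which they close (so a half turn about z gives the same grasp; the last joint's range is limited). The gripper opens to 85 mm and grips with 20 to 120 N. Pads are 22 mm wide; open, the fingers measure 114 mm over their backs; the gripper's body (76 mm by 85 mm) begins 54 mm behind the grasp point. The pads swing forward as they close: fully open they stand 13 mm farther back than shut.
Start: joints at [-76.009, 17.183, 87.147, -0, 75.671, -3.816], TCP at [0.168, -0.524, 0.231] pointing down, gripper open.
Joint ranges: [-173.82, 173.82], [-45.26, 126.66], [13.44, 144.39], [-59.66, 239.66], [0, 175.72], [-146.38, 146.38]. Speed limits (degrees/s): [127.2, 127.2, 147.25, 180, 180, 180].

INTERFACE

Orientations are given as a 3x3 rotation matrix whose columns are the frame's x, y, z axes.
In Python, from plant import arm gives the robot as it stands. The module is installed in compiled form; this text tells all that it offers.
- The arm moves only by the tool step_arm, never from a script. Its argument "plan" is a list of rows, each a list of 7 numbers: the opening, from 0 (shut) to 1 (fully open), then the shift along the tool's x, y, z scaled (see below), then the turn, a rotation vector about the tool's x, y, z scaled (see below). A call has 1 to 5 rows; each row is the pose to reach, as a shift and turn from the pose commanded when the call began, along the tool's axes at that moment; what a row does not reach only later rows make up. The controller multiplies each number of a shift by 400 mm and each number of a turn by 60 degrees. A row lasts 1/8 s, in which the tool goes at most 62.5 mm and 10.7 degrees, less where a joint would pass 70% of its speed; a pose out of reach is approached as far as the arm can. A call with a number of a shift or a turn outside -1 to 1 is refused whole. A call with a gripper value outside its range is refused whole. The fingers move at their own pace and stop on an object; "grip_force" is the grip in N (left out, the last holds). Time passes only in rows, so rows that repeat a pose let the fingers close. It gives the time, the measured TCP pose, the force, the opening and the grip force at its end, in the units of the state.
- arm.observe(): the state, without advancing time (a new reading comes with each control period).
- arm.read_camera(name): name is "scene" or "top"; returns (picture, depth): 420x560x3 uint8, red, green, blue; 420x560 float32, m along the optical axis (not along the pixel's ray), 0 where there is no reading.
- arm.camera_info(name): a dict with "vertical_fov" (degrees; the focal length in pixels is half the picture's height over the tangent of half this angle, whatever the lens; pixels are square), "cx", "cy" (the principal point, pixels), "k1" (the pictures are not rectified: a ray, as slopes to the right and down, at radius r is drawn at 1 + k1 r^2 times it, then the intrinsics apply), "pose" (4x4, takes a point from camera to world coordinates). Camera axes: x right, y down, z forward; pixel columns grow to the right and rows downward; lengths in m; the calibration is good to about 2 mm. A picture is of the moment at which its call begins. camera_info takes no time and is no camera call.
- arm.hand_in(): hands the job in; it is judged then, once.
The state is a dict: "time_s": time; "qpos": joint angles; "qd": joint speeds; "effort": joint torques, N m; "position": TCP position; "tcp_rot": TCP orientation; "wrist_force": force on the tool from outside, world axes, zero at the start; "ft_torque": the same for the moment, N m; "finger_gap": finger opening in m; "grip_force": force on a finger pad.
Only numpy, scipy, OpenCV 4.12 (cv2) and the standard library are available. Lean on these libraries where they do the work, as an engineer would, in place of code of your own. Each camera call takes 0.05 s, during which the arm holds its last target. There are 200 camera calls.

## Working session

There is one attempt and no reset: what is moved stays moved. The work goes in short steps, Python scripts to look and compute and a tool call to move; the robot and the scene stay as the last step left them, time stands still between calls to the robot, and variables do not carry over. Pictures are saved under pics/ and viewed, at most 10 in all, crops included, and the job is handed in when it is done.

Besides the shell and the picture viewer there is one more tool, called after ">>>" in YAML: its name, and indented under it one key for each argument. step_arm: Moves the arm, as the interface text tells. Its arguments: {"type":"object","properties":{"plan":{"type":"array"},"grip_force":{"type":"number"}},"required":["plan"]}

```bash
mkdir -p pics; cat > h.py <<'E'
import numpy as np, cv2
from plant import arm
def save(name,tag):
    im,d=arm.read_camera(name); cv2.imwrite(f'pics/{tag}.png',im[:,:,::-1]); np.save(f'{tag}.npy',d)
    return im,d
def K(name):
    i=arm.camera_info(name); f=210/np.tan(np.radians(i['vertical_fov'])/2)
    return f,i['cx'],i['cy'],i['k1'],np.array(i['pose'])
def ray(name,u,v):
    f,cx,cy,k1,P=K(name); a=np.array([(np.asarray(u,float)-cx)/f,(np.asarray(v,float)-cy)/f]); s=a.copy()
    for _ in range(20): s=a/(1+k1*(s**2).sum(0))
    return s
def pt(name,u,v,d):
    s=ray(name,u,v); P=K(name)[4]; c=np.stack([s[0]*d,s[1]*d,np.asarray(d)+0*s[0]],-1)
    return c@P[:3,:3].T+P[:3,3]
def cloud(name,d):
    v,u=np.mgrid[:420,:560]; p=pt(name,u.ravel(),v.ravel(),d.ravel()).reshape(420,560,3); p[d==0]=np.nan
    return p
def onplane(name,u,v,z):
    s=ray(name,u,v);P=K(name)[4]; r=P[:3,:3]@np.array([s[0],s[1],1.]); o=P[:3,3]; return o+r*(z-o[2])/r[2]
def proj(name,X):
    f,cx,cy,k1,P=K(name); c=(np.atleast_2d(X)-P[:3,3])@P[:3,:3]; s=c[:,:2]/c[:,2:]; s=s*(1+k1*(s**2).sum(1,keepdims=True))
    return s*f+[cx,cy]
E
python3 - <<'E'
from h import *
for n in ('scene','top'):
    save(n,n+'0'); print(n,K(n))
E
```

```text
scene (np.float64(442.1434701677819), 277.3133434901342, 206.52956037066298, -0.0053275661738106635, array([[-0.87854012,  0.26597571, -0.39676716,  0.93467285],
       [ 0.47731366,  0.52083975, -0.70774121,  0.71373086],
       [ 0.01841014, -0.81116144, -0.58453246,  0.78924281],
       [ 0.        ,  0.        ,  0.        ,  1.        ]]))
top (np.float64(439.3500146251758), 279.15218284082545, 210.1655944039894, 0.04506560761719463, array([[-0.02261721, -0.98361172,  0.17887553,  0.37686663],
       [-0.99898344,  0.02921401,  0.0343313 , -0.03249615],
       [-0.03899434, -0.17791721, -0.98327255,  1.16441328],
       [ 0.        ,  0.        ,  0.        ,  1.        ]]))
```

View pics/scene0.png

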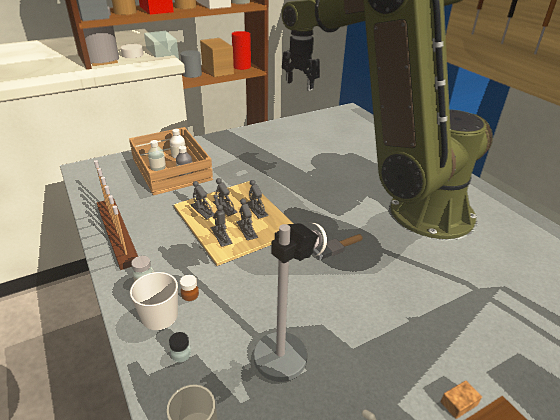

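View pics/top0.png

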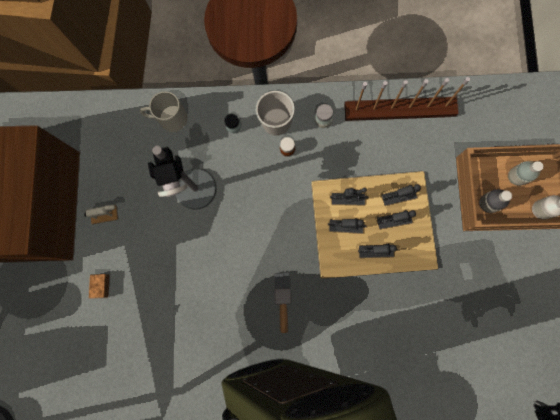

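The board is to the robot's right (top view around 375,225) and the camera to its left (top view around 170,175). I'll enlarge both.

```bash
python3 - <<'E'
import cv2,numpy as np
a=cv2.imread('pics/scene0.png')[170:265,170:300]; b=cv2.imread('pics/top0.png')[170:280,305:445]
a=cv2.resize(a,None,fx=6,fy=6,interpolation=cv2.INTER_CUBIC); b=cv2.resize(b,None,fx=5,fy=5,interpolation=cv2.INTER_CUBIC)
g=lambda x:np.clip(255*(x/255.)**.5,0,255).astype('uint8')
cv2.imwrite('pics/a1.png',g(a));cv2.imwrite('pics/b1.png',g(b))
E
```

```text
(no output)
```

View pics/a1.png

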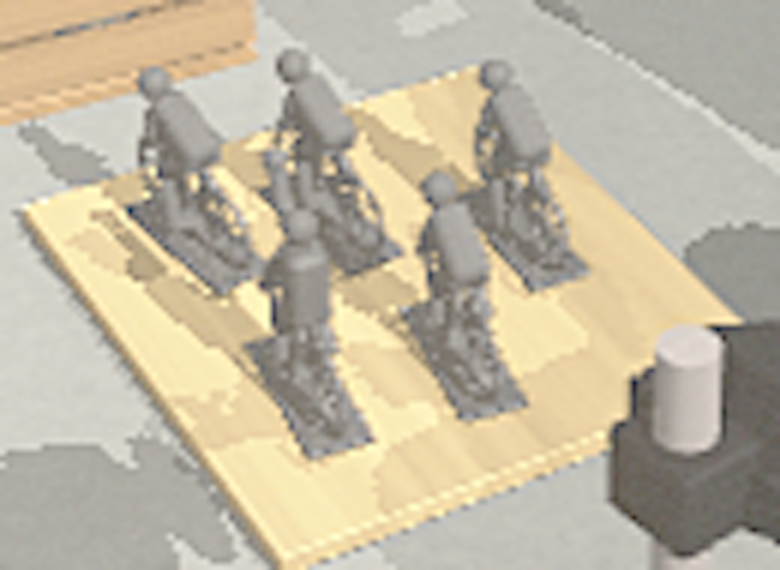

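View pics/b1.png

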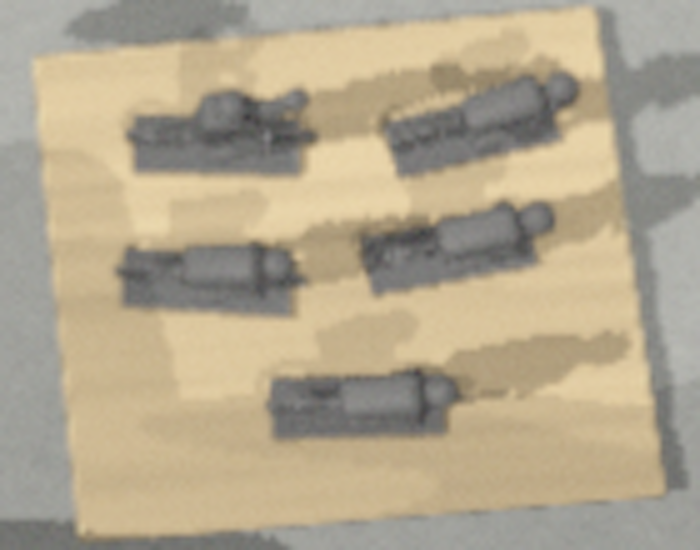

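The raised-arm rider is the top-left one in the top crop: trunk about (225,108), fist about (298,98), heading right in the picture (world −y). Next I'll measure the rider, its neighbours and the camera head.

```bash
python3 - <<'E'
from h import *
d=np.load('top0.npy'); c=cloud('top',d); ds=np.load('scene0.npy'); cs=cloud('scene',ds)
T=lambda x,y:((x+.5)/5-.5+305,(y+.5)/5-.5+170)
S=lambda x,y:((x+.5)/6-.5+170,(y+.5)/6-.5+170)
print('board z top',np.nanmedian(c[255:265,330:350,2]),'scene',np.nanmedian(cs[248:252,215:225,2]), 'table',np.nanmedian(c[240:260,100:120,2]))
for n,p in {'rear-R':(133,172),'front-R':(303,174),'c nb rear-R':(122,305),'nb front-R':(294,313)}.items(): print('top',n,onplane('top',*T(*p),.016).round(4))
for n,p in {'rear-L':(372,437),'rear-R':(312,458),'front-R':(248,343)}.items(): print('scene',n,onplane('scene',*S(*p),.016).round(4))
# all high points on the board area
for nm,C in (('top',c),('scene',cs)):
    m=(C[...,2]>.020)&(C[...,2]<.16)&(C[...,0]>.3)&(C[...,0]<.62)&(C[...,1]>-.36)&(C[...,1]<-.02)
    k,lab,st,ce=cv2.connectedComponentsWithStats(m.astype('uint8'))
    for i in range(1,k):
        if st[i,4]>40:
            P=C[lab==i]; t=P[P[:,2]>.08]; print(nm,ce[i].round(),st[i,4],P.mean(0).round(3),P.max(0).round(3),P.min(0).round(3))
# head/fist : top-of rider points
P=c[170:215,325:372].reshape(-1,3); P=P[P[:,2]>.095]; print('top high',P.round(3)[np.argsort(-P[:,2])][:40].tolist())
for n in ('top','scene'):
    im=cv2.imread(f'pics/{n}0.png'); r=(slice(140,220),slice(130,230)) if n=='top' else (slice(215,275),slice(255,345))
    cv2.imwrite(f'pics/cam_{n}.png',np.clip(255*(cv2.resize(im[r],None,fx=7,fy=7,interpolation=cv2.INTER_CUBIC)/255.)**.5,0,255))
m=(c[...,2]>.2)&(c[...,1]>.1)&(c[...,1]<.45)&(c[...,0]>.3); Q=c[m]; print(len(Q),Q.min(0),Q.max(0)); 
ys,xs=np.nonzero(m)
print(xs.min(),xs.max(),ys.min(),ys.max())
for y in range(ys.min(),ys.max()+1,2): print(y,[f'{c[y,x,2]*1000:.0f}' if m[y,x] else '.' for x in range(xs.min(),xs.max()+1,2)])
E
```

```text
board z top 0.012364300841896325 scene 0.014009093336808442 table 0.000658390897634531
top rear-R [ 0.5983 -0.1308  0.016 ]
top front-R [ 0.5945 -0.22    0.016 ]
top c nb rear-R [ 0.5275 -0.1219  0.016 ]
top nb front-R [ 0.5208 -0.2111  0.016 ]
scene rear-L [ 0.5976 -0.1337  0.016 ]
scene rear-R [ 0.6269 -0.1327  0.016 ]
scene front-R [ 0.6218 -0.222   0.016 ]
top [403. 193.] 231 [ 0.61  -0.307  0.071] [ 0.62  -0.261  0.101] [ 0.6   -0.346  0.02 ]
top [351. 195.] 299 [ 0.608 -0.176  0.077] [ 0.619 -0.126  0.135] [ 0.596 -0.224  0.02 ]
top [400. 217.] 264 [ 0.549 -0.294  0.074] [ 0.566 -0.243  0.104] [ 0.537 -0.34   0.02 ]
top [350. 224.] 277 [ 0.535 -0.169  0.071] [ 0.55  -0.118  0.101] [ 0.522 -0.215  0.02 ]
top [381. 250.] 252 [ 0.469 -0.242  0.077] [ 0.484 -0.191  0.102] [ 0.456 -0.288  0.02 ]
scene [222. 207.] 572 [ 0.583 -0.228  0.071] [ 0.62  -0.125  0.133] [ 0.537 -0.34   0.02 ]
scene [203. 198.] 175 [ 0.611 -0.299  0.062] [ 0.62  -0.257  0.103] [ 0.6   -0.337  0.021]
scene [256. 196.] 285 [ 0.473 -0.239  0.062] [ 0.485 -0.189  0.103] [ 0.456 -0.292  0.02 ]
scene [246. 216.] 2
[... 3902 characters left out ...]
, '.', '298', '303', '301', '303', '301', '297', '310', '308', '304', '297', '294', '286']
190 ['.', '.', '.', '.', '.', '.', '.', '.', '298', '298', '297', '312', '311', '311', '307', '307', '302', '297', '.', '.']
192 ['.', '.', '.', '.', '.', '301', '307', '307', '312', '311', '311', '311', '310', '310', '307', '305', '286', '.', '.', '.']
194 ['.', '.', '.', '.', '.', '292', '302', '306', '306', '311', '313', '308', '305', '293', '294', '.', '.', '.', '.', '.']
196 ['.', '.', '.', '.', '.', '.', '302', '304', '.', '289', '292', '.', '.', '.', '.', '.', '.', '.', '.', '.'][ WARN:0@0.497] global loadsave.cpp:1063 imwrite_ Unsupported depth image for selected encoder is fallbacked to CV_8U.
```

View pics/cam_top.png

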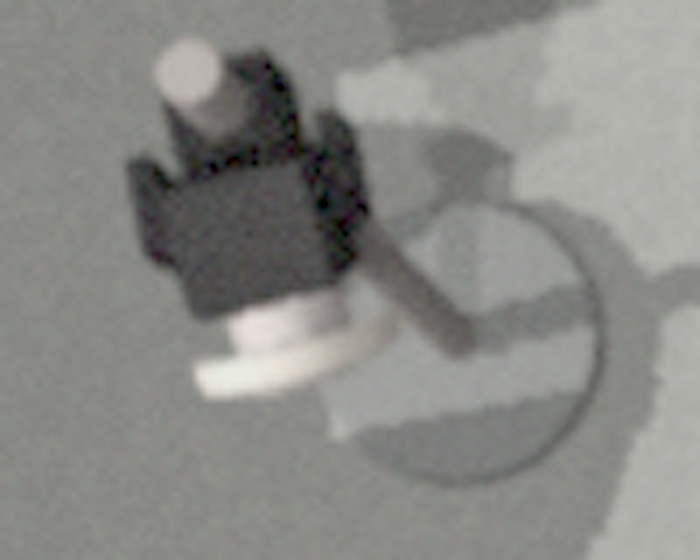

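View pics/cam_scene.png

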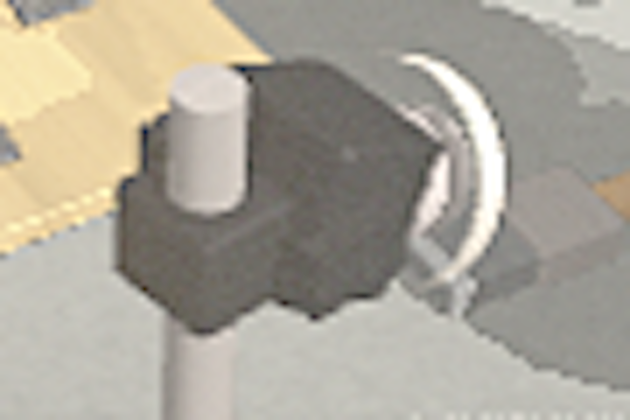

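The inspection camera is yawed a little as well as tipped. In the top crop the head's front top edge runs (200,318)–(345,290) and the ring from (195,378) to (398,325). I'll fit its pose from both depth maps.

```bash
cat > camfit.py <<'E'
from h import *
from scipy.optimize import least_squares
D={n:[np.load(n+'0.npy')] for n in('top','scene')}
for n in D:
    for _ in range(5): D[n].append(arm.read_camera(n)[1])
D={n:np.median(v,0).astype('float32') for n,v in D.items()}
np.save('topm.npy',D['top']); np.save('scenem.npy',D['scene'])
C={n:cloud(n,D[n]) for n in D}
rodT=onplane('top',130+189/7,140+71/7,.345); foot=onplane('top',130+465/7,140+343/7,.018); print('rod',rodT,foot)
P=np.vstack([C[n].reshape(-1,3) for n in C]); src=np.repeat([0,1],420*560)
m=(P[:,2]>.24)&(P[:,2]<.341)&(P[:,1]>.12)&(P[:,1]<.32)&(P[:,0]>.5)&(P[:,0]<.72); P=P[m]; src=src[m]; print(len(P),np.bincount(src))
def fr(p):
    c,s=np.cos(p[2]),np.sin(p[2]); Y=np.array([[c,-s,0],[s,c,0],[0,0,1]]); ct,st=np.cos(p[3]),np.sin(p[3])
    # lens axes: x back to lens-ward (world +x tipped up)
    return Y@np.array([[ct,0,-st],[0,1,0],[st,0,ct]])
def loc(p,P): return (P-[p[0],p[1],.3])@fr(p)
def top(q): return (abs(q[:,2]-.023)<.006)&(abs(q[:,1])<.021)&(abs(q[:,0])<.020)
def side(q): return (abs(abs(q[:,1])-.023)<.004)&(abs(q[:,0])<.02)&(abs(q[:,2])<.018)
def ring(q): return (abs(q[:,0]+.047)<.007)&(np.hypot(q[:,1],q[:,2])<.033)&(np.hypot(q[:,1],q[:,2])>.02)
R=np.array([[0,0]])
def res(p):
    q=loc(p,P); t=loc(p,P[T])[:,2]-.023
    rod=np.array([p[0],p[1]])+.03*np.array([np.cos(p[2]),np.sin(p[2])])
    ys=loc(p,P[S]); yy=abs(ys[:,1])-.023
    rr=loc(p,P[G]); r=np.maximum(np.hypot(rr[:,1],rr[:,2])-.030,0)
    rx=loc(p,P[G])[:,0]+.050
    e=rod-(rodT[:2]+foot[:2])/2
    return np.r_[t,yy,r,np.maximum(-rx,0), e*15]
yaw=np.arctan2(*(lambda a,b:(-(b-a)[0],(b-a)[1]))(onplane('top',130+345/7,140+290/7,.315),onplane('top',130+200/7,140+318/7,.315))); print('yaw edge',yaw)
rm=(rodT[:2]+foot[:2])/2
for t0 in (.2,.4):
    p=np.array([rm[0]-.03*np.cos(yaw),rm[1]-.03*np.sin(yaw),yaw,t0])
    for _ in range(12):
        q=loc(p,P); T=top(q);S=side(q);G=ring(q)
        p=least_squares(res,p,loss='soft_l1',f_scale=.002).x
    q=loc(p,P); print(p,T.sum(),S.sum(),G.sum(),np.abs(q[T][:,2]-.023).mean())
print('cube ext x',np.percentile(q[T][:,0],[1,99]),'ring x',np.percentile(q[G][:,0],[2,50,98]),'ring y',np.percentile(q[G][:,1],[1,99]),'z',np.percentile(q[G][:,2],[1,99]))
for s in (0,1):
    for nm,M in (('top',T),('side',S),('ring',G)):
        k=M&(src==s); 
        if k.sum()>5: print(s,nm,k.sum(),q[k].min(0).round(4),q[k].max(0).round(4),q[k].mean(0).round(4))
    k=(T|top(q))&(src==s); A=np.c_[P[k][:,:2],np.ones(k.sum())]; a=np.linalg.lstsq(A,P[k][:,2],rcond=None)[0]; print('plane tilt',np.arctan(np.hypot(*a[:2])),'az',np.arctan2(a[1],a[0]))
np.save('cam.npy',p)
R_=fr(p); foc=np.array([p[0],p[1],.3])-.2*R_[:,0]; print('focus',foc, '\n',R_)
E
python3 camfit.py
```

```text
rod [0.65246701 0.23271472 0.345     ] [0.64994281 0.22905035 0.018     ]
2840 [1194 1646]
yaw edge 0.16600938742165763
[0.6218217  0.22572166 0.174174   0.3722598 ] 664 204 131 0.0012214289683184136
[0.6218217  0.22572166 0.174174   0.37225982] 664 204 131 0.0012214289613806774
cube ext x [-0.0196733   0.01750803] ring x [-0.04566249 -0.04247717 -0.04012196] ring y [-0.02888333  0.02791304] z [-0.01531428  0.02920321]
0 top 411 [-0.0199 -0.0209  0.0176] [0.019  0.0208 0.0252] [-0.0009 -0.0004  0.0224]
0 side 85 [-0.0199 -0.0269 -0.016 ] [0.0197 0.027  0.0179] [ 0.0022 -0.0176  0.0058]
0 ring 69 [-0.0455 -0.0296 -0.0005] [-0.0401  0.0277  0.0283] [-0.0425 -0.0015  0.0217]
plane tilt 0.3825246398542385 az 0.2650145876507732
1 top 253 [-0.02   -0.0191  0.0171] [0.0165 0.021  0.0257] [0.0028 0.0029 0.0233]
1 side 119 [-0.02    0.019  -0.0179] [0.0199 0.0268 0.0179] [0.0046 0.0227 0.0076]
1 ring 62 [-0.0471 -0.0087 -0.02  ] [-0.04    0.028   0.0294] [-0.043   0.018   0.0141]
plane tilt 0.29571638544103535 az 0.14139102920976887
focus [0.43833888 0.19343659 0.22725572] 
 [[ 0.91741408 -0.17329469 -0.3582183 ]
 [ 0.16142535  0.98487002 -0.06303099]
 [ 0.3637214   0.          0.93150778]]
```

```bash
cat > camfit2.py <<'E'
import camfit as f
from camfit import *
p=np.load('cam.npy'); q=loc(p,P)
for s in (0,1):
    for w in (.013,.017):
        k=(src==s)&(abs(q[:,0])<w)&(abs(q[:,1])<w)&(abs(q[:,2]-.023)<.01)
        r=least_squares(lambda a:a[0]+a[1]*q[k][:,0]+a[2]*q[k][:,1]-q[k][:,2],[.023,0,0],loss='cauchy',f_scale=.001).x
        print(s,w,k.sum(),'offset',r[0].round(4),'dtilt',r[1].round(3),'roll',r[2].round(3))
    # wide ring slab
    k=(src==s)&(q[:,0]<-.034)&(np.hypot(q[:,1],q[:,2])<.04)
    h,e=np.histogram(q[k][:,0],bins=np.arange(-.06,-.033,.002)); print(list(zip((e[:-1]*1000).round(),h)))
# overlay model
out=[]
for n,(x0,x1,y0,y1) in {'top':(130,210,140,220),'scene':(255,335,205,285)}.items():
    im=cv2.imread(f'pics/{n}0.png'); im=cv2.resize(im[y0:y1,x0:x1],None,fx=5,fy=5,interpolation=cv2.INTER_CUBIC); im=np.clip(255*(im/255.)**.5,0,255).astype('uint8')
    def dr(L,col,closed=True):
        X=np.array([p[0],p[1],.3])+np.array(L)@fr(p).T; u=((proj(n,X)-[x0,y0]+.5)*5-.5).round().astype(int); cv2.polylines(im,[u],closed,col,1)
    a=.023
    for x in(-a,a): dr([[x,a,a],[x,-a,a],[x,-a,-a],[x,a,-a]],(0,255,0) if x<0 else (0,255,255))
    th=np.linspace(0,2*np.pi,60)
    for x,c in((-.05,(0,0,255)),(-.044,(255,0,0))): dr(np.c_[0*th+x,.03*np.cos(th),.03*np.sin(th)],c)
    out.append(im)
cv2.imwrite('pics/fit1.png',np.hstack(out))
E
python3 camfit2.py | tail -8
```

```text
[ 0.16291751  0.9845567  -0.06407801]
 [ 0.366022    0.          0.9306062 ]]
0 0.013 170 offset 0.0228 dtilt 0.064 roll 0.037
0 0.017 298 offset 0.0227 dtilt 0.035 roll 0.025
[(np.float64(-60.0), np.int64(0)), (np.float64(-58.0), np.int64(0)), (np.float64(-56.0), np.int64(0)), (np.float64(-54.0), np.int64(0)), (np.float64(-52.0), np.int64(0)), (np.float64(-50.0), np.int64(7)), (np.float64(-48.0), np.int64(10)), (np.float64(-46.0), np.int64(14)), (np.float64(-44.0), np.int64(25)), (np.float64(-42.0), np.int64(31)), (np.float64(-40.0), np.int64(29)), (np.float64(-38.0), np.int64(32)), (np.float64(-36.0), np.int64(30))]
1 0.013 84 offset 0.0244 dtilt 0.032 roll 0.021
1 0.017 218 offset 0.0241 dtilt -0.006 roll 0.012
[(np.float64(-60.0), np.int64(0)), (np.float64(-58.0), np.int64(0)), (np.float64(-56.0), np.int64(0)), (np.float64(-54.0), np.int64(0)), (np.float64(-52.0), np.int64(0)), (np.float64(-50.0), np.int64(5)), (np.float64(-48.0), np.int64(20)), (np.float64(-46.0), np.int64(26)), (np.float64(-44.0), np.int64(34)), (np.float64(-42.0), np.int64(33)), (np.float64(-40.0), np.int64(35)), (np.float64(-38.0), np.int64(21)), (np.float64(-36.0), np.int64(7))]
```

View pics/fit1.png

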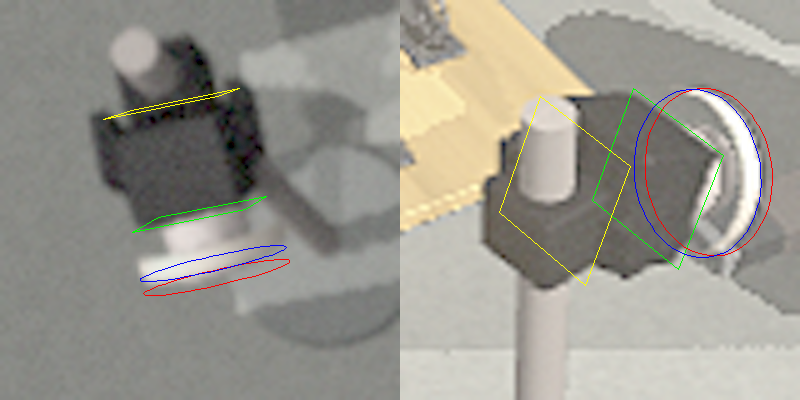

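```bash
cat > camfit3.py <<'E'
import camfit as f
from camfit import *
from scipy.spatial import ConvexHull
def edge(a,i0,thr):  # last crossing from bright to below thr walking from i0 down
    return None
ims={n:np.mean([arm.read_camera(n)[0].astype(float) for _ in range(6)],0).mean(2) for n in('top','scene')}
obs={'top':[],'scene':[]}
g=ims['top']
for u in range(158,187,2):
    col=g[183:204,u]; i=int(np.argmax(col)); 
    bg=np.median(g[198:204,u]); h=(col[i]+bg)/2
    if col[i]-bg<25: continue
    j=i
    while j<20 and col[j]>h: j+=1
    obs['top'].append((u,183+j-1+(col[j-1]-h)/(col[j-1]-col[j]),'v'))
g=ims['scene']
for v in range(224,257,2):
    row=g[v,312:335]; i=int(np.argmax(row)); bg=np.median(g[v,330:335]); h=(row[i]+bg)/2
    if row[i]-bg<25: continue
    j=i
    while j<22 and row[j]>h: j+=1
    obs['scene'].append((312+j-1+(row[j-1]-h)/(row[j-1]-row[j]),v,'u'))
for n in obs: print(n,[(round(a,1),round(b,1)) for a,b,_ in obs[n]])
h_=lambda a:(a+.5)/7-.5
rodT=onplane('top',130+h_(189),140+h_(71),.345); foot=onplane('top',130+h_(465),140+h_(343),.018); rm=(rodT[:2]+foot[:2])/2
print('rod',rodT[:2],foot[:2])
th=np.linspace(0,2*np.pi,180); 
def outline(p,n,x=-.05):
    return proj(n,np.array([p[0],p[1],.3])+np.c_[0*th+x,.03*np.cos(th),.03*np.sin(th)]@fr(p).T)
def resid(p,w):
    e=[]
    for n in obs:
        # per-camera image shift (calibration ~2 mm) 
        sh=p[4:6] if n=='top' else p[6:8]
        o=outline(p,n)+sh
        for a,b,_ in obs[n]:
            m=o.mean(0); ang=np.unwrap(np.arctan2(*(o-m).T)); t=np.arctan2(a-m[0],b-m[1])
            k=np.argmin(np.hypot(*(o-[a,b]).T)); tan=o[(k+1)%180]-o[k-1]; nn=np.array([tan[1],-tan[0]])/np.hypot(*tan)
            e.append(nn@(np.array([a,b])-o[k])/.5)
    q=loc(p,P); 
    for s in(0,1):
        k=Tm&(src==s); r=q[k][:,2]-.023; A=np.c_[np.ones(k.sum()),q[k][:,0],q[k][:,1]]; a=np.linalg.lstsq(A,r,rcond=None)[0]
        e+= [a[0]/.0015,a[1]/.04,a[2]/.04]
    e+=list((p[:2]+.03*np.array([np.cos(p[2]),np.sin(p[2])])-rm)/.0015)+list(p[4:8]/1.)
    return np.clip(e,-6,6)
p=np.r_[np.load('cam.npy'),0,0,0,0]
for _ in range(4):
    q=loc(p,P); Tm=(abs(q[:,2]-.023)<.005)&(abs(q[:,1])<.017)&(abs(q[:,0])<.017)
    p=least_squares(lambda x:resid(x,1),p,diff_step=1e-4,x_scale=[.01,.01,.1,.1,1,1,1,1]).x
r=resid(p,1); print(p.round(4)); print(r.round(1)); np.save('cam3.npy',p[:4])
R_=fr(p); print('focus',np.array([p[0],p[1],.3])-.2*R_[:,0])
E
python3 camfit3.py | tail -14
```

```text
1 ring 62 [-0.0477 -0.0088 -0.0197] [-0.04    0.0282  0.0295] [-0.043   0.0183  0.0138]
plane tilt 0.29704990282900684 az 0.14706928308503167
focus [0.43840997 0.1936191  0.22699736] 
 [[ 0.91704621 -0.17249973 -0.3595415 ]
 [ 0.16059765  0.98500957 -0.06296468]
 [ 0.36501321  0.          0.93100234]]
top [(158, np.float64(194.8)), (160, np.float64(196.0)), (162, np.float64(196.0)), (164, np.float64(195.7)), (166, np.float64(195.6)), (168, np.float64(195.2)), (170, np.float64(194.6)), (172, np.float64(194.1)), (174, np.float64(193.4)), (176, np.float64(192.8)), (186, np.float64(199.9))]
scene [(np.float64(318.2), 224), (np.float64(320.7), 226), (np.float64(322.7), 228), (np.float64(323.8), 230), (np.float64(324.9), 232), (np.float64(325.4), 234), (np.float64(326.0), 236), (np.float64(326.4), 238), (np.float64(326.4), 240), (np.float64(326.4), 242), (np.float64(326.3), 244), (np.float64(325.4), 246), (np.float64(324.4), 248), (np.float64(323.4), 250), (np.float64(321.8), 252), (np.float64(319.8), 254), (np.float64(322.2), 256)]
rod [0.65336826 0.23357897] [0.65116254 0.23022217]
[ 0.6247  0.2264  0.1647  0.3522 -0.6486 -0.8752 -1.5546 -0.0651]
[-1.   0.2 -0.3 -0.2 -0.6 -0.5 -0.2 -0.1  0.4  0.8 -6.   0.   0.1 -0.4
 -0.1 -0.5 -0.  -0.1 -0.3  0.  -0.1 -0.1  0.8  1.3  1.4  1.6  1.2 -4.8
  0.4  0.4  0.9  1.1 -2.4 -0.   1.3 -0.4 -0.6 -0.9 -1.6 -0.1]
focus [0.43949142 0.19559114 0.2310132 ]
```

```bash
cat > mv.py <<'E'
from h import *
from scipy.spatial.transform import Rotation as Ro
def rider_R(h): x=np.array([np.cos(h),np.sin(h),0]); z=np.array([0,0,1.]); return np.c_[x,np.cross(z,x),z]
def tool_in_rider(a,sgn):
    z=np.array([np.sin(a),0,-np.cos(a)]); y=np.array([0,sgn,0.]); return np.c_[np.cross(y,z),y,z]
def to(pos,R,s=None):
    s=s or arm.observe(); p=np.array(s['position']); Q=np.array(s['tcp_rot'])
    d=Q.T@(np.asarray(pos)-p)/.4; w=Ro.from_matrix(Q.T@R).as_rotvec(degrees=True)/60
    print('t',s['time_s'],'plan',d.round(4).tolist()+w.round(4).tolist(),'mm',np.linalg.norm(d*400).round(1),'deg',np.linalg.norm(w*60).round(1)); return d,w
E
python3 - <<'E'
from mv import *
s=arm.observe(); print(s['qpos'],np.round(s['tcp_rot'],3).tolist(),s['position'])
h=-np.pi/2-.05; C=np.array([.610,-.1763,.012]); R=rider_R(h)
for sg in(1,-1):
    T=R@tool_in_rider(np.radians(10),sg); G=C+R@[-.008,0,.071]; tcp=G+.019*T[:,2]
    print(sg,tcp); to(tcp-.10*T[:,2]+[0,0,.03],T,s); to(tcp,T,s)
E
```

```text
[-7.60069948e+01  1.71821459e+01  8.71462262e+01 -5.37509087e-04
  7.56704279e+01 -3.81562247e+00] [[0.952, 0.306, -0.0], [0.306, -0.952, -0.0], [-0.0, 0.0, -1.0]] [ 0.16820769 -0.52364181  0.23129364]
1 [ 0.61023494 -0.17160519  0.06428865]
t 2.2 plan [1.3366, -0.5406, 0.0963, -0.1008, -0.1458, -1.1524] mm 578.0 deg 70.0
t 2.2 plan [1.3213, -0.5, 0.4175, -0.1008, -0.1458, -1.1524] mm 589.2 deg 70.0
-1 [ 0.61023494 -0.17160519  0.06428865]
t 2.2 plan [1.3366, -0.5406, 0.0963, -0.1609, 0.1113, 1.8392] mm 578.0 deg 111.0
t 2.2 plan [1.3213, -0.5, 0.4175, -0.1609, 0.1113, 1.8392] mm 589.2 deg 111.0
```

>>> step_arm:
  plan:
    - [0.6, 0.14, -0.056, 0.01, -0.01, -0.014, -0.12]
    - [0.6, 0.28, -0.112, 0.02, -0.02, -0.028, -0.24]
    - [0.6, 0.42, -0.168, 0.03, -0.03, -0.042, -0.36]
    - [0.6, 0.56, -0.224, 0.04, -0.04, -0.056, -0.48]
    - [0.6, 0.7, -0.28, 0.05, -0.05, -0.07, -0.6]
  grip_force: 60

```text
time_s: 2.82
position: [0.4019, -0.3299, 0.2114]
tcp_rot: [[0.586, 0.81, -0.028], [0.806, -0.586, -0.085], [-0.085, 0.027, -0.996]]
wrist_force: [0.1, -1.5, -1.0]
finger_gap: 0.0509
grip_force: 0.0
```

```bash
cat > tgt.py <<'E'
from mv import *
h=-np.pi/2-.05; C=np.array([.610,-.1763,.012]); R=rider_R(h)
T=R@tool_in_rider(np.radians(10),1); G=C+R@[-.008,0,.071]; tcp=G+.019*T[:,2]
E
python3 -c "
from tgt import *
s=arm.observe();print(s['position'],s['finger_gap'])
to(tcp-.10*T[:,2]+[0,0,.03],T)"
```

```text
[ 0.40187881 -0.3299495   0.21144267] 0.05086481263336072
t 2.825 plan [0.6644, 0.1652, -0.0053, -0.046, -0.0754, -0.5488] mm 273.8 deg 33.4
```

>>> step_arm:
  plan:
    - [0.6, 0.14, 0.035, 0, -0.01, -0.015, -0.11]
    - [0.6, 0.28, 0.07, 0, -0.02, -0.03, -0.22]
    - [0.6, 0.42, 0.105, 0, -0.03, -0.045, -0.33]
    - [0.6, 0.56, 0.14, 0, -0.04, -0.06, -0.45]
    - [0.6, 0.664, 0.165, -0.005, -0.046, -0.075, -0.549]

```text
time_s: 3.45
position: [0.6117, -0.1547, 0.1922]
tcp_rot: [[0.048, 0.999, -0.009], [0.984, -0.049, -0.172], [-0.173, -0.001, -0.985]]
wrist_force: [-0.2, -1.1, 0.3]
finger_gap: 0.051
grip_force: 0.0
```

>>> step_arm:
  plan:
    - [0.6, 0, 0, 0, 0, 0, 0]

```text
time_s: 3.58
position: [0.6117, -0.1543, 0.1918]
tcp_rot: [[0.049, 0.999, -0.01], [0.984, -0.049, -0.172], [-0.172, -0.001, -0.985]]
wrist_force: [-0.7, -0.9, 0.0]
finger_gap: 0.0514
grip_force: 0.0
```

```bash
python3 -c "
from tgt import *
s=arm.observe();print(s['position'],s['finger_gap'],s['qpos'])
to(tcp-.10*T[:,2]+[0,0,.03],T); to(tcp,T)"
```

```text
[ 0.61166609 -0.15431934  0.19177791] 0.05139312729260268 [-13.72228314  28.64981741  77.05982787 -10.20607906  72.7177977
  -7.98772643]
t 3.575 plan [-0.0004, -0.0014, -0.0025, -0.0009, -0.0015, 0.0007] mm 1.1 deg 0.1
t 3.575 plan [0.0122, -0.0011, 0.3214, -0.0009, -0.0015, 0.0007] mm 128.7 deg 0.1
```

>>> step_arm:
  plan:
    - [0.6, 0.003, -0.001, 0.1, 0, 0, 0]
    - [0.6, 0.006, -0.001, 0.18, 0, 0, 0]
    - [0.6, 0.009, -0.001, 0.24, 0, 0, 0]
    - [0.6, 0.011, -0.001, 0.29, 0, 0, 0]
    - [0.6, 0.012, -0.001, 0.321, -0.001, -0.0015, 0.001]

```text
time_s: 4.2
position: [0.6086, -0.1745, 0.0645]
tcp_rot: [[0.055, 0.998, -0.009], [0.983, -0.056, -0.174], [-0.174, 0.001, -0.985]]
wrist_force: [-0.3, 0.5, -0.2]
finger_gap: 0.0515
grip_force: 0.0
```

```bash
python3 - <<'E'
from tgt import *
im,d=save('scene','s2'); s=arm.observe(); print(s['position'],s['wrist_force'])
a=cv2.resize(im[150:260,170:300,::-1],None,fx=5,fy=5,interpolation=cv2.INTER_CUBIC)
cv2.imwrite('pics/s2c.png',(255*(np.clip(a,0,255)/255.)**.5).astype('uint8')); to(tcp,T)
E
```

```text
[ 0.60813362 -0.17436016  0.06320523] [ 0.00785513 -0.14269795 -1.06413634]
t 4.25 plan [0.0066, 0.0049, -0.0039, -0.0017, -0.0001, -0.0052] mm 3.6 deg 0.3
```

View pics/s2c.png

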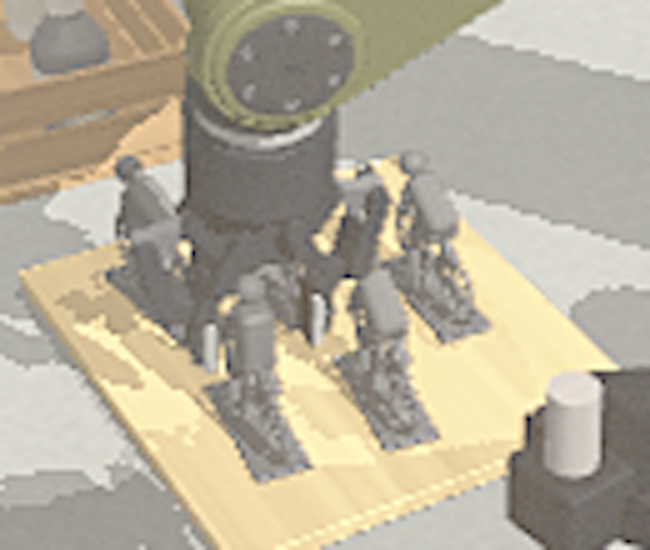

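The fingers straddle the trunk: pads at (210,348) and (318,318), trunk at (253,335). They look slightly off-centre, so I'll check with depth.

```bash
python3 - <<'E'
from tgt import *
d=np.median([arm.read_camera('scene')[1] for _ in range(4)],0); c=cloud('scene',d)
s=arm.observe(); p=np.array(s['position']); Q=np.array(s['tcp_rot']); print(p)
px=lambda x,y:(int(round(x/5+170)),int(round(y/5+150)))
for n,(x,y,w) in {'padL':(210,348,1),'padR':(318,318,1),'trunk':(255,335,3),'head':(252,290,1),'nb':(380,305,2)}.items():
    u,v=px(x,y); q=c[v-w:v+w+1,u-w:u+w+1].reshape(-1,3); print(n,np.nanmedian(q,0).round(4),'tool',(Q.T@(np.nanmedian(q,0)-p)*1000).round(1))
v=px(0,335)[1]
for v in (215,217,219): print([(u,(c[v,u]*1000).round().tolist()) for u in range(208,238,1)])
E
```

```text
[ 0.60940629 -0.17403006  0.06626411]
padL [ 0.6376 -0.162   0.0869] tool [  9.8  27.5 -22.6]
padR [ 0.5765 -0.1583  0.0879] tool [  9.9 -33.6 -23.8]
trunk [ 0.613  -0.1597  0.0885] tool [ 10.5   2.9 -24.4]
head [ 0.6117 -0.1665  0.1142] tool [ -0.8   2.  -48.5]
nb [ 0.5405 -0.1618  0.0836] tool [  5.3 -69.4 -18.7]
[(208, [647.0, -162.0, 106.0]), (209, [645.0, -159.0, 107.0]), (210, [643.0, -157.0, 108.0]), (211, [640.0, -158.0, 106.0]), (212, [637.0, -158.0, 105.0]), (213, [635.0, -158.0, 104.0]), (214, [622.0, -188.0, 80.0]), (215, [621.0, -183.0, 83.0]), (216, [618.0, -183.0, 82.0]), (217, [620.0, -170.0, 91.0]), (218, [620.0, -162.0, 96.0]), (219, [617.0, -163.0, 95.0]), (220, [615.0, -161.0, 96.0]), (221, [612.0, -161.0, 95.0]), (222, [610.0, -160.0, 95.0]), (223, [607.0, -160.0, 94.0]), (224, [605.0, -159.0, 93.0]), (225, [565.0, -255.0, 16.0]), (226, [562.0, -255.0, 14.0]), (227, [560.0, -253.0, 15.0]), (228, [559.0, -248.0, 18.0]), (229, [556.0, -247.0, 18.0]), (230, [582.0, -174.0, 75.0]), (231, [582.0, -165.0, 82.0]), (232, [583.0, -158.0, 86.0]), (233, [580.0, -158.0, 85.0
[... 1225 characters left out ...]
0, 16.0]), (215, [607.0, -224.0, 37.0]), (216, [594.0, -253.0, 13.0]), (217, [620.0, -171.0, 77.0]), (218, [621.0, -163.0, 83.0]), (219, [619.0, -160.0, 85.0]), (220, [616.0, -160.0, 84.0]), (221, [614.0, -159.0, 84.0]), (222, [611.0, -160.0, 82.0]), (223, [608.0, -159.0, 81.0]), (224, [605.0, -160.0, 80.0]), (225, [601.0, -163.0, 76.0]), (226, [570.0, -236.0, 15.0]), (227, [567.0, -236.0, 14.0]), (228, [564.0, -237.0, 13.0]), (229, [562.0, -235.0, 14.0]), (230, [559.0, -233.0, 14.0]), (231, [556.0, -233.0, 13.0]), (232, [568.0, -197.0, 42.0]), (233, [552.0, -228.0, 15.0]), (234, [549.0, -227.0, 15.0]), (235, [546.0, -226.0, 14.0]), (236, [544.0, -224.0, 15.0]), (237, [541.0, -225.0, 13.0])]
```

>>> step_arm:
  plan:
    - [0.6, 0.002, 0.008, 0, 0, 0, 0]
    - [0.6, 0.002, 0.008, 0, 0, 0, 0]
    - [0.3, 0.002, 0.008, 0, 0, 0, 0]
    - [0, 0.002, 0.008, 0, 0, 0, 0]
    - [0, 0.002, 0.008, 0, 0, 0, 0]
  grip_force: 60

```text
time_s: 5.08
position: [0.6122, -0.1733, 0.0653]
tcp_rot: [[0.054, 0.998, -0.008], [0.983, -0.055, -0.174], [-0.174, 0.001, -0.985]]
wrist_force: [-0.8, 0.2, 2.5]
finger_gap: 0.0191
grip_force: 59.1
```

>>> step_arm:
  plan:
    - [0, 0, 0, 0, 0, 0, 0]
    - [0, 0, 0, 0, 0, 0, 0]
    - [0, 0, 0, 0, 0, 0, 0]

```text
time_s: 5.45
position: [0.6122, -0.1733, 0.0653]
tcp_rot: [[0.054, 0.999, -0.008], [0.983, -0.055, -0.174], [-0.174, 0.001, -0.985]]
wrist_force: [-1.8, 1.7, 4.3]
finger_gap: 0.0195
grip_force: 59.4
```

>>> step_arm:
  plan:
    - [0, -0.004, 0, -0.025, 0, 0, 0]
    - [0, -0.015, 0, -0.085, 0, 0, 0]
    - [0, -0.03, 0, -0.17, 0, 0, 0]
    - [0, -0.045, 0, -0.26, 0, 0, 0]
    - [0, -0.06, 0, -0.34, 0, 0, 0]

```text
time_s: 6.08
position: [0.612, -0.1733, 0.205]
tcp_rot: [[0.054, 0.999, -0.008], [0.983, -0.055, -0.174], [-0.174, 0.002, -0.985]]
wrist_force: [0.2, 0.0, -1.4]
finger_gap: 0.0192
grip_force: 58.7
```

```bash
cat > fin.py <<'E'
from mv import *
Q0=np.array([[.054,.9985,-.008],[.983,-.055,-.174],[-.174,.001,-.985]]); p0=np.array([.6122,-.1733,.0653])
Q0=Ro.from_matrix(Q0).as_matrix()
A=tool_in_rider(np.radians(10),1)            # tool axes in rider frame
m=Q0.T@(np.array([p0[0],-.1703,.077])-p0); m[1]=0   # rider_mid in tool frame
def fr(p):
    c,s=np.cos(p[2]),np.sin(p[2]); ct,st=np.cos(p[3]),np.sin(p[3])
    return np.array([[c,-s,0],[s,c,0],[0,0,1]])@np.array([[ct,0,-st],[0,1,0],[st,0,ct]])
P=np.load('cam3.npy'); F=fr(P); foc=np.array([P[0],P[1],.3])-.2*F[:,0]
RR=np.c_[-F[:,1],F[:,0],F[:,2]]
def goal(off=(0,0,0)):   # off in focus axes, m
    T=RR@A; return foc+F@np.array(off)-T@m,T
E
python3 - <<'E'
from fin import *
print('mid in tool',m.round(4)); s=arm.observe(); print(s['position'],s['finger_gap'],s['wrist_force'])
to(*goal((-.06,0,.03))); print(goal((-.06,0,.03))[0],goal()[0])
E
```

```text
mid in tool [ 0.0009  0.     -0.012 ]
[ 0.61198907 -0.17327008  0.20501122] 0.01917020915544948 [ 0.1889775   0.00519777 -1.40215908]
t 6.075 plan [0.8328, -0.6321, -0.2051, -0.3644, 0.0372, -0.1462] mm 426.2 deg 23.7
[0.37819957 0.1823741  0.22749259] [0.44396329 0.19330299 0.22002982]
```

>>> step_arm:
  plan:
    - [0, 0.07, -0.05, -0.02, -0.03, 0.003, -0.01]
    - [0, 0.16, -0.12, -0.04, -0.07, 0.007, -0.03]
    - [0, 0.25, -0.19, -0.06, -0.11, 0.011, -0.045]
    - [0, 0.34, -0.26, -0.085, -0.15, 0.015, -0.06]
    - [0, 0.43, -0.33, -0.107, -0.19, 0.019, -0.076]

```text
time_s: 6.7
position: [0.4889, 0.0115, 0.2159]
tcp_rot: [[-0.027, 0.981, 0.191], [0.987, 0.057, -0.153], [-0.161, 0.185, -0.969]]
wrist_force: [-0.7, 1.3, -0.6]
finger_gap: 0.0192
grip_force: 59.1
```

```bash
python3 -c "
from fin import *
to(*goal((-.06,0,.03)))"
```

```text
t 6.7 plan [0.4242, -0.2418, -0.1465, -0.1731, 0.0179, -0.0699] mm 203.9 deg 11.2
```

>>> step_arm:
  plan:
    - [0, 0.1, -0.057, -0.035, -0.04, 0.004, -0.016]
    - [0, 0.2, -0.114, -0.069, -0.08, 0.008, -0.033]
    - [0, 0.3, -0.171, -0.104, -0.12, 0.012, -0.05]
    - [0, 0.38, -0.217, -0.131, -0.155, 0.016, -0.063]
    - [0, 0.424, -0.242, -0.146, -0.173, 0.018, -0.07]

```text
time_s: 7.32
position: [0.3782, 0.1825, 0.2275]
tcp_rot: [[-0.104, 0.926, 0.363], [0.981, 0.155, -0.115], [-0.163, 0.345, -0.925]]
wrist_force: [0.7, 0.6, -0.8]
finger_gap: 0.0193
grip_force: 59.1
```

```bash
python3 -c "
from fin import *
to(*goal((-.06,0,.03)));to(*goal())"
```

```text
t 7.325 plan [-0.0002, -0.0, 0.0001, -0.0002, -0.0009, 0.0011] mm 0.1 deg 0.1
t 7.325 plan [0.0126, 0.15, 0.0739, -0.0002, -0.0009, 0.0011] mm 67.1 deg 0.1
```

>>> step_arm:
  plan:
    - [0, 0.003, 0.03, 0.015, 0, 0, 0]
    - [0, 0.006, 0.065, 0.032, 0, 0, 0]
    - [0, 0.009, 0.1, 0.05, 0, 0, 0]
    - [0, 0.011, 0.13, 0.064, 0, 0, 0]
    - [0, 0.0126, 0.15, 0.074, 0, -0.001, 0.001]

```text
time_s: 7.95
position: [0.4461, 0.1917, 0.2189]
tcp_rot: [[-0.1, 0.927, 0.361], [0.981, 0.152, -0.118], [-0.164, 0.343, -0.925]]
wrist_force: [-0.3, -0.2, -0.8]
finger_gap: 0.0191
grip_force: 59.2
```

>>> step_arm:
  plan:
    - [0, 0, 0, 0, 0, 0, 0]
    - [0, 0, 0, 0, 0, 0, 0]
    - [0, 0, 0, 0, 0, 0, 0]

```text
time_s: 8.32
position: [0.4449, 0.192, 0.2195]
tcp_rot: [[-0.101, 0.927, 0.362], [0.981, 0.153, -0.117], [-0.164, 0.343, -0.925]]
wrist_force: [-0.2, 0.3, -1.9]
finger_gap: 0.0193
grip_force: 59.1
```

```bash
python3 - <<'E'
from fin import *
to(*goal()); out=[]
mid=foc; 
for n in('top','scene'):
    im,d=save(n,n+'3'); np.save(n+'3.npy',np.median([d]+[arm.read_camera(n)[1] for _ in range(4)],0))
    s=arm.observe(); Q=np.array(s['tcp_rot']);p=np.array(s['position']); M=p+Q@m; R=Q@A.T
    rid=lambda X:M+(np.array(X)-[-6,0,65])@R.T/1000
    x0,y0=(proj(n,M)[0]-[50,60]).astype(int); 
    a=cv2.resize(im[y0:y0+120,x0:x0+100,::-1],(400,480),interpolation=cv2.INTER_CUBIC); a=(255*(a/255.)**.5).astype('uint8')
    k=lambda X:((proj(n,X)-[x0,y0]+.5)*4-.5).round().astype(int)
    for L in ([[-44,-16,4],[44,-16,4],[44,16,4],[-44,16,4]],): cv2.polylines(a,[k(rid(L))],True,(0,255,0),1)
    for X in ([-6,0,65],[-3,0,97],[26,0,120],[30,0,24.5]): cv2.circle(a,tuple(map(int,k(rid([X]))[0])),4,(0,0,255),1)
    th=np.linspace(0,2*np.pi,40); cv2.polylines(a,[k(np.array([P[0],P[1],.3])+np.c_[0*th-.05,.03*np.cos(th),.03*np.sin(th)]@F.T)],True,(255,0,255),1)
    print(n,x0,y0); out.append(a)
cv2.imwrite('pics/final.png',np.hstack(out))
E
```

```text
t 8.325 plan [0.0031, -0.0011, -0.0025, -0.0017, 0.001, -0.001] mm 1.7 deg 0.1
top 139 201
scene 314 172
```

View pics/final.png

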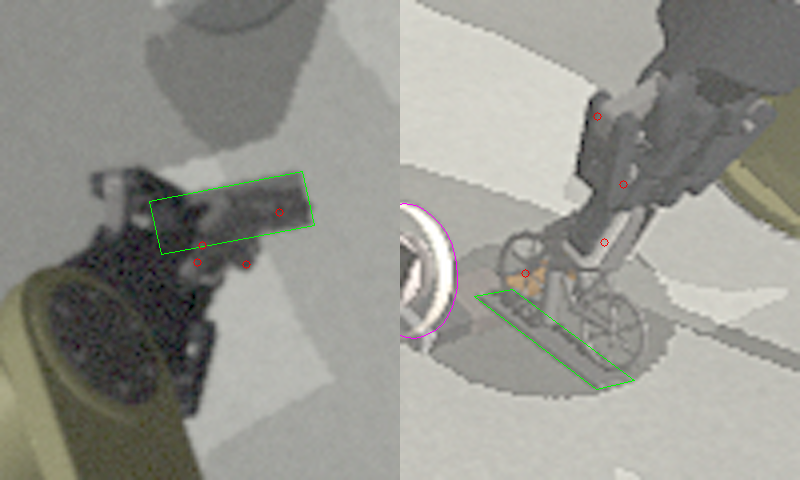

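The rider hangs as modelled, heading −y, with its left side to the lens. I'll check its in-hand pitch and offset from depth.

```bash
python3 - <<'E'
from fin import *
s=arm.observe(); Q=np.array(s['tcp_rot']);p=np.array(s['position']); M=p+Q@m; R=Q@A.T
O=M-R@np.array([-.006,0,.065])
for n in('top','scene'):
    c=cloud(n,np.load(n+'3.npy')).reshape(-1,3); q=(c-O)@R*1000
    k=(abs(q[:,0])<52)&(abs(q[:,1])<22)&(q[:,2]>-8)&(q[:,2]<130); q=q[k]
    b=q[(q[:,2]<10)]; 
    r=least=np.linalg.lstsq(np.c_[b[:,:2],np.ones(len(b))],b[:,2],rcond=None)[0]
    print(n,len(q),'base',len(b),'z',np.percentile(b[:,2],[10,50,90]).round(1),'x',np.percentile(b[:,0],[1,3,97,99]).round(1),'y',np.percentile(b[:,1],[1,3,97,99]).round(1),'plane',r.round(3))
    w=q[(q[:,2]>12)&(q[:,2]<52)]; print(' wheels x',np.percentile(w[:,0],[1,3,97,99]).round(1),'y med',np.median(w[:,1]).round(1),len(w))
    f=q[(q[:,2]>100)&(q[:,0]>15)]; print(' fist',len(f), (np.median(f,0).round(1),f.max(0).round(1)) if len(f) else '')
E
```

```text
top 653 base 191 z [3.5 4.7 5.9] x [-21.9 -18.8  42.6  43.2] y [-15.8 -14.9  15.7  15.8] plane [-3.000e-03 -2.000e-02  4.981e+00]
 wheels x [-2.9  0.  46.8 48.1] y med 0.8 116
 fist 33 (array([ 24.4,   2.3, 118.3]), array([ 29.4,   6.3, 121.7]))
scene 1241 base 290 z [4.2 6.2 6.9] x [-44.5 -43.9  39.7  41.3] y [-15.9 -14.8  15.1  15.6] plane [ 5.00e-03 -4.70e-02  6.19e+00]
 wheels x [-49.4 -47.7  44.9  47.5] y med 0.2 408
 fist 0
```

```bash
cat > tilt.py <<'E'
from fin import *
from scipy.optimize import least_squares
rng=np.random.default_rng(0)
for n in('top','scene'):
    d=np.mean([arm.read_camera(n)[1] for _ in range(25)],0); np.save(n+'25.npy',d)
    c=cloud(n,d).reshape(-1,3); q=(c-[P[0],P[1],.3])@F
    k=(abs(q[:,0])<.019)&(abs(q[:,1])<.019)&(q[:,2]>.010)&(q[:,2]<.034); X=c[k]; best=(0,)
    for _ in range(1500):
        a,b,e=X[rng.choice(len(X),3,False)]; nn=np.cross(b-a,e-a); L=np.linalg.norm(nn)
        if L<2e-5: continue
        nn/=L; nn*=np.sign(nn[2])
        if nn[2]<.8: continue
        i=abs((X-a)@nn)<.0012
        if i.sum()>best[0]: best=(i.sum(),i)
    i=best[1]; Y=X[i]; m0=Y.mean(0); nn=np.linalg.svd(Y-m0)[2][2]; nn*=np.sign(nn[2]); sd=((Y-m0)@nn).std()
    print(n,len(X),i.sum(),'sd mm',(sd*1e3).round(2),'tilt',np.arccos(nn[2]).round(3),'az',np.arctan2(-nn[1],-nn[0]).round(3),'along x',np.arctan2(-(nn@[np.cos(P[2]),np.sin(P[2]),0]),nn[2]).round(3), 'hinge dist',(nn@(m0-[P[0],P[1],.3])).round(4), 'extent',np.ptp(((Y-m0)@F),axis=0).round(3))
    # ring back face / rim
    k=(q[:,0]<-.038)&(q[:,0]>-.056)&(np.hypot(q[:,1],q[:,2])<.036)&(np.hypot(q[:,1],q[:,2])>.018); W=q[k]; print('  ring',k.sum(),W.min(0).round(4),W.max(0).round(4),'med x',np.median(W[:,0]).round(4),'fit',np.linalg.lstsq(np.c_[np.ones(len(W)),W[:,1:]],W[:,0],rcond=None)[0].round(3))
print('now',P)
E
python3 tilt.py
```

```text
top 299 282 sd mm 0.42 tilt 0.401 az 0.233 along x 0.4 hinge dist 0.0238 extent [0.033 0.038 0.003]
  ring 118 [-0.049  -0.0304 -0.0013] [-0.038   0.0276  0.0284] med x -0.043 fit [-0.043 -0.042 -0.029]
scene 251 148 sd mm 0.44 tilt 0.388 az 0.218 along x 0.387 hinge dist 0.0253 extent [0.031 0.037 0.003]
  ring 89 [-0.05   -0.0097 -0.0235] [-0.0393  0.0277  0.0297] med x -0.0445 fit [-0.042 -0.083 -0.084]
now [0.62467707 0.22636606 0.16467919 0.35216849]
```

```bash
cat > fit4.py <<'E'
from fin import *
from scipy.optimize import least_squares
obs={'top':[(158,194.8),(160,196),(162,196),(164,195.7),(166,195.6),(168,195.2),(170,194.6),(172,194.1),(174,193.4),(176,192.8)],
'scene':[(318.2,224),(320.7,226),(322.7,228),(323.8,230),(324.9,232),(325.4,234),(326,236),(326.4,238),(326.4,240),(326.4,242),(326.3,244),(325.4,246),(324.4,248),(323.4,250),(321.8,252),(319.8,254)]}
rm=np.array([.6522,.2319]); th=np.linspace(0,2*np.pi,180)
def resid(p,prior):
    e=[]
    for n in obs:
        o=proj(n,np.array([p[0],p[1],.3+p[8]])+np.c_[0*th-.05,.03*np.cos(th),.03*np.sin(th)]@fr(p).T)+(p[4:6] if n=='top' else p[6:8])
        for a in obs[n]:
            k=np.argmin(np.hypot(*(o-a).T)); t=o[(k+1)%180]-o[k-1]; e.append((np.array([t[1],-t[0]])/np.hypot(*t))@(a-o[k])/.4)
    e+=list((p[:2]+.03*np.array([np.cos(p[2]),np.sin(p[2])])-rm)/.0015)+list(p[4:8])+[p[8]/.0005]
    if prior: e+=[(p[2]-.215)/.025,(p[3]-.394)/.012]
    return np.array(e)
for pr in (0,1):
    r=least_squares(resid,np.r_[P,0,0,0,0,0],args=(pr,),diff_step=1e-4,x_scale=[.01,.01,.1,.1,1,1,1,1,.01],loss='soft_l1')
    p=r.x; cov=np.sqrt(np.diag(np.linalg.inv(r.jac.T@r.jac))); print(p.round(4),'sd',cov[:4].round(4),'cost',r.cost.round(1)); 
    print('focus',(np.array([p[0],p[1],.3])-.2*fr(p)[:,0]).round(4)); print(r.fun.round(1).tolist())
np.save('cam4.npy',p[:4])
E
python3 fit4.py
```

```text
[ 6.2450e-01  2.2560e-01  2.0790e-01  4.3180e-01 -1.6345e+00 -1.6455e+00
 -6.4680e-01 -1.1464e+00  1.0000e-04] sd [0.0019 0.0014 0.0276 0.0532] cost 4.6
focus [0.4468 0.1881 0.2163]
[-0.6, 0.3, 0.0, 0.1, -0.5, -0.5, -0.1, -0.1, 0.3, 0.3, 0.2, 0.4, -0.2, 0.2, -0.2, 0.3, -0.0, -0.3, -0.1, -0.4, -0.9, 0.1, 0.6, 0.4, 0.5, 0.0, 1.1, -0.1, -1.6, -1.6, -0.6, -1.1, 0.3]
[ 6.2470e-01  2.2570e-01  2.0400e-01  3.9730e-01 -1.3775e+00 -1.2680e+00
 -8.3530e-01 -6.8060e-01  1.0000e-04] sd [0.0019 0.0014 0.0187 0.0123] cost 5.1
focus [0.4441 0.1884 0.2226]
[-1.3, 0.6, 0.1, 0.1, -0.6, -0.6, -0.2, -0.2, 0.2, 0.3, 0.4, 0.4, -0.2, 0.1, -0.3, 0.2, -0.1, -0.4, -0.2, -0.4, -0.8, 0.2, 0.7, 0.5, 0.6, -0.0, 1.3, -0.1, -1.4, -1.3, -0.8, -0.7, 0.2, -0.4, 0.3]
```

```bash
sed -i 's/cam3/cam4/' fin.py; python3 -c "
from fin import *
print(P); to(*goal((0,-.0005,-.001)))"
```

```text
[0.62471268 0.22574228 0.20403843 0.39733238]
t 11.325 plan [-0.0125, 0.0011, 0.0253, -0.0505, 0.0149, -0.0281] mm 11.3 deg 3.6
```

>>> step_arm:
  plan:
    - [0, -0.004, 0, 0.008, -0.017, 0.005, -0.009]
    - [0, -0.008, 0.001, 0.017, -0.034, 0.01, -0.018]
    - [0, -0.0125, 0.001, 0.0253, -0.0505, 0.015, -0.028]
    - [0, -0.0125, 0.001, 0.0253, -0.0505, 0.015, -0.028]
    - [0, -0.0125, 0.001, 0.0253, -0.0505, 0.015, -0.028]

```text
time_s: 11.95
position: [0.4497, 0.1859, 0.211]
tcp_rot: [[-0.134, 0.903, 0.408], [0.978, 0.187, -0.093], [-0.16, 0.387, -0.908]]
wrist_force: [0.2, -0.7, -1.4]
finger_gap: 0.0195
grip_force: 59.1
```

>>> step_arm:
  plan:
    - [0, 0, 0, 0, 0, 0, 0]
    - [0, 0, 0, 0, 0, 0, 0]

```text
time_s: 12.2
position: [0.4497, 0.186, 0.2109]
tcp_rot: [[-0.134, 0.903, 0.408], [0.978, 0.187, -0.093], [-0.16, 0.387, -0.908]]
wrist_force: [-0.3, 0.8, -0.8]
finger_gap: 0.0193
grip_force: 59.1
```

```bash
python3 - <<'E'
from fin import *
to(*goal((0,-.0005,-.001))); s=arm.observe(); print(s['finger_gap'],s['wrist_force'],np.abs(s['qd']).max())
Q=np.array(s['tcp_rot']);p=np.array(s['position']); M=p+Q@m; R=Q@A.T; O=M-R@np.array([-.006,0,.065])
C={}
for n in('top','scene'):
    d=np.mean([arm.read_camera(n)[1] for _ in range(4)],0); C[n]=cloud(n,d)
    q=(C[n].reshape(-1,3)-O)@R*1000; q=q[(abs(q[:,0])<52)&(abs(q[:,1])<22)&(q[:,2]>-8)&(q[:,2]<10)]
    print(n,'base z',np.median(q[:,2]).round(1),'x',np.percentile(q[:,0],[1,99]).round(1),'y',np.percentile(q[:,1],[1,99]).round(1))
c=C['top']; m_=(c[...,2]>.02)&(c[...,2]<.16)&(c[...,0]>.3)&(c[...,0]<.64)&(c[...,1]>-.36)&(c[...,1]<-.02)
k,l,st,ce=cv2.connectedComponentsWithStats(m_.astype('uint8'))
for i in range(1,k):
    if st[i,4]>40: print(ce[i].round(),c[l==i].mean(0).round(3))
E
```

```text
t 12.2 plan [-0.0002, -0.0001, 0.0001, 0.0, -0.0002, -0.0] mm 0.1 deg 0.0
0.019301081354534035 [-0.3478941   0.84990114 -0.84888817] 0.0722143627302764
top base z 4.5 x [-21.8  43.4] y [-15.6  16. ]
scene base z 6.1 x [-44.2  42.1] y [-15.6  15.5]
[405. 192.] [ 0.612 -0.31   0.073]
[400. 217.] [ 0.549 -0.294  0.075]
[350. 224.] [ 0.535 -0.169  0.072]
[381. 249.] [ 0.469 -0.243  0.077]
```

```bash
python3 -c "
from plant import arm
print(arm.hand_in())"
```

```text
the job is handed in; nothing more can be done
None
```

The raised-arm rider is held still in the gripper at the fitted focus point, left side to the lens, upright and heading left (pose errors a few mm and about 1°), with the camera untouched; three crouched riders measured unmoved, the fourth read 3 mm off and was not rechecked, and the job is handed in.

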